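# Lift the chocolate ring cake out of the tin with tongs

### The job

Take the tongs off their wooden rest, slip one jaw down into the hole of the chocolate-glazed ring cake in the cake tin, close the tongs on the cake's wall and lift it, level, out of the tin. Finish while still holding the cake up in the tongs, steady, with its underside at least 10 cm above the counter. Touch the cakes only with the tongs, and leave the plain cake, the sprinkle jar and the ramekin where they are.

Things in the scene. Friction and masses are not known exactly. Their poses are not given: they have to be found in the camera images.
- tongs_grip (a point): midway between the tongs' two blue grips, at half their height, near the centre of mass: grip here from above, closing along y. x points from hinge to jaws, y to the left arm, z up. Grips 60 mm long, 24 mm high, 57 mm over their outsides when open. Jaw ends lie 90 mm ahead (+x) and 75 mm below this point. On the rest, 117 mm free length between the boards and over 55 mm free depth below the grips
- tongs_left_tip (a point): centre of the lower end of the left (+y) jaw. Each jaw is an upright bar 12 mm (along the tongs) by 5 mm (thickness, across), 67 mm long below its arm. Open, the jaws' inner faces are 57 mm apart. When they are 26 mm apart the jaws are parallel and the grips measure 40 mm over their outsides
- tongs_right_tip (a point): centre of the lower end of the right (-y) jaw, the mirror image of the left
- tongs_left (a joint): turn of the left arm in rad: 0 = open (held so by the spring), 0.08 = jaws 26 mm apart, 0.14 = shut. Both arms turn equally. Each 0.01 rad brings the jaws 3.9 mm and the grips 2.1 mm closer. The spring pushes on each finger at the grips with about 5 N when open, 7 N at 0.03, 10 N at 0.08; if the fingers open, the tongs open too
- tong_rest: fixed wooden stand, base 150 x 90 x 8 mm, with two upright boards, 8 mm thick, 90 mm wide, 80 mm high, 65 mm behind and 60 mm ahead of its origin, on which the tongs' arms lie; a 12 mm high lip at each end of the front board. Origin: underside, below the tongs' grip point; x towards the jaws
- tin: fixed shallow rectangular aluminium cake tin, 200 (x) x 300 (y) mm, 40 mm high, walls and floor 3 mm. Origin: centre of its underside; z up. The two ring cakes stand in it side by side along its y axis, about 70 mm either side of the centre; which is on which side changes
- choc_cake_center (a point): the ring cake to lift: dark chocolate glaze on top, firm golden cake below. Ring lying flat: outer diameter 80 mm, hole 28 mm straight through, so the wall is 26 mm thick; 32 mm high, about 50 g. This point is on the axis of the hole at half its height, 16 mm above its underside; z up along the hole
- plain_cake_center (a point): the other ring cake, golden with scattered sprinkles and no glaze, same size; this point is its centre. To be left alone
- sprinkle_jar: brown jar with a red lid, 60 mm across, 95 mm high, standing behind; origin at the centre of its underside. To be left alone
- ramekin: small white ceramic pot, 80 mm across, 45 mm high, standing in front; origin at the centre of its underside. To be left alone
- tongs: the whole tongs, about 0.12 kg: two steel arms 16 mm high with blue grips, sprung open, lying level on the rest with the hinge axis upright; the blue-ended jaws are bent straight down. Origin at the hinge end, at half the height of the arms, 105 mm behind the grip point; same axes
- choc_cake: the chocolate cake; origin at the centre of its underside
- plain_cake: the plain cake; origin at the centre of its underside

How it is judged:
On the way, in this order (a step that is already met when the one before it is completed fails the run):
1. the tongs are gripped and lifted clear of their rest (height (world z) of tongs_grip above 0.105 m and contact force between tongs and tong_rest below 0.1 N and contact force between tongs and the fingers above 1 N), for 0.2 s.
2. one jaw of the tongs reaches at least half-way down the hole of the chocolate cake while it still stands in the tin (((horizontal distance between tongs_left_tip and choc_cake_center below 0.018 m and z of tongs_left_tip in the frame of choc_cake_center below 0 m) or (horizontal distance between tongs_right_tip and choc_cake_center below 0.018 m and z of tongs_right_tip in the frame of choc_cake_center below 0 m)) and height (world z) of choc_cake_center below 0.03 m), for 0.2 s.
At the end, for the whole second after the job is handed in: The chocolate cake hangs in the gripped tongs, one jaw in its hole and pinching over 1 N; centre over 110 mm above the counter, within 20 degrees of level, slower than 30 mm/s; nothing else touches it. The plain cake, jar and ramekin are within 30 mm of their starts (height (world z) of choc_cake_center above 0.11 m and ((horizontal distance between tongs_left_tip and choc_cake_center below 0.018 m and z of tongs_left_tip in the frame of choc_cake_center below 0.004 m) or (horizontal distance between tongs_right_tip and choc_cake_center below 0.018 m and z of tongs_right_tip in the frame of choc_cake_center below 0.004 m)) and contact force between choc_cake and tongs above 1 N and contact force between tongs and the fingers above 2 N and contact force between choc_cake and the fingers below 0.1 N and contact force between choc_cake and the arm below 0.1 N and contact force between each of choc_cake, tongs and tin below 0.1 N and contact force between choc_cake and plain_cake below 0.1 N and contact force between choc_cake and tong_rest below 0.1 N and contact force between choc_cake and sprinkle_jar below 0.1 N and contact force between choc_cake and ramekin below 0.1 N and linear speed of choc_cake below 0.03 m/s and angle between choc_cake_center's own z axis and vertical below 0.35 rad and distance of each of plain_cake_center, sprinkle_jar, ramekin from where it was at the start of the episode below 0.03 m); the arm keeps its last pose, push and grip.
It fails at once if a cake is touched by the fingers or the arm (contact force between any of choc_cake, plain_cake and the fingers above 0.5 N or contact force between any of choc_cake, plain_cake and the arm above 0.5 N).
It fails at once if the plain cake, the jar or the ramekin is moved by more than 30 mm (distance of any of plain_cake_center, sprinkle_jar, ramekin from where it was at the start of the episode above 0.03 m).
It also fails if it takes over 54 s, if anything falls off the work surface, if the arm or the gripper's body presses on something with over 40 N, if the wrist force passes 120 N, or if a joint passes its speed limit or range.

### The arm

A 6-joint arm with a two-finger parallel gripper is mounted at the origin on the work surface. World frame = base frame: x ahead of the robot, y to its left, z up, the work surface at z = 0. Lengths are in m, angles in rad, forces in N, time in s.
With the tool pointing down it reaches from about 0.3 to 0.875 m from the base axis. Payload 6.4 kg.
Tool frame: the origin (TCP) lies on the centre line of the jaws, within the pads' length; the fingertips stand 25 mm ahead of it and the grasp point (between the pads) lies 6 mm ahead of it; z points along the fingers, y is the direction in which the jaws open and shut (so a half turn about z gives the same grasp; the last joint's range is limited). The gripper opens to 88 mm and grips with 3 to 60 N. Pads are 18 mm wide; open, the fingers measure 123 mm over their backs; the gripper's body (75 mm by 187 mm) begins 45 mm behind the grasp point.
Start: joints at [0.959, 0.181, 1.607, -0, 1.354, -0.206], TCP at [0.227, 0.528, 0.264] pointing down, gripper open.
Joint ranges: [-2.99, 2.99], [-0.89, 2.07], [0.3, 2.58], [-1.14, 4.28], [0, 2.63], [-3.12, 3.12]. Speed limits (rad/s): [2.57, 2.57, 3.01, 3.14, 3.14, 3.14].

### API

Orientations are given as [roll, pitch, yaw] about the fixed x, y, z axes, in that order (R = Rz(yaw) Ry(pitch) Rx(roll)).
In Python, from bench import * gives the robot as it stands.
- The arm moves only by the shell command python3 -m pendant 'ROWS'. ROWS is JSON, a list of rows, each a list of 7 numbers: the turn, a rotation vector about the tool's x, y, z in rad, then the shift along the tool's x, y, z in m, then the closure, from 0 (fully open) to 1 (shut). A call has 1 to 20 rows; each row shifts and turns the pose as measured when the row begins, along the tool's axes as they then stand; what a row does not reach is not made up. A row lasts 1/10 s, in which the tool goes at most 50 mm and 8.59 degrees, less where a joint would pass 70% of its speed; a pose out of reach is approached as far as the arm can. A call is refused whole if a number of a shift passes 0.05 or a number of a turn 0.15, either way. A call with a gripper value outside its range is refused whole. The fingers move at their own pace and stop on an object; the grip force is fixed at half the most. Time passes only in rows, so rows that do not move let the fingers close. It gives the time, the measured TCP pose, the force and the opening at its end, in the units of the state.
- get_obs(): the state, without advancing time (a new reading comes with each control period).
- capture(name): name is "side" or "top"; returns the picture (480x640x3 uint8, blue, green, red); there is no depth.
- get_calibration(name): a dict with "K" (3x3 intrinsics, pixels), "extrinsics" (4x4, takes a point from camera to world coordinates). Camera axes: x right, y down, z forward; pixel columns grow to the right and rows downward; lengths in m; the calibration is good to about 2 mm. A picture is of the moment at which its call begins. get_calibration takes no time and is no camera call.
- hand_in(): hands the job in, once; it reports no verdict.
Trained networks look in the newest picture that a camera, given by its name, has taken for a name from the list of things; names that differ only in an ending like _2 or _b are one class to them, and where a whole thing is asked for, a point or a joint stands for the part that bears it (a point fixed in the world has none). Each returns a list of dicts, best first, with "confidence" (0 to 1); they miss things now and then, are a little off and sometimes report something else, mostly with a low value. They report only what shows in the picture. A call takes as long as a camera call.
- look_for(camera, thing): "box" ([centre column, centre row, width, height] in pixels, round what is visible of it).
- regions_of(camera, thing): "mask" (480x640 bool, what is visible of it) and "box" ([centre column, centre row, width, height] in pixels, round what is visible of it).
The state is a dict: "time": time; "joint_pos": joint angles; "joint_vel": joint speeds; "effort": joint torques, N m; "ee_pos": TCP position; "ee_rot": TCP orientation; "contact_force": force on the tool from outside, world axes, zero at the start; "ft_torque": the same for the moment, N m; "finger_gap": finger opening in m.
Only numpy, scipy, OpenCV 4.12 (cv2) and the standard library are available. Lean on these libraries where they do the work, as an engineer would, in place of code of your own. Each camera call takes 0.05 s, during which the arm holds its last target. There are 200 camera calls.

## Working session

There is one attempt and no reset: what is moved stays moved. The work goes in short steps, Python scripts to look and compute and a shell command to move; the robot and the scene stay as the last step left them, time stands still between calls to the robot, and variables do not carry over. Pictures are saved under pics/ and viewed, about 8 in all and at most 12, crops included, and the job is handed in when it is done.

```bash
ls; mkdir -p pics
python3 - <<'E'
from bench import *
import cv2,numpy as np
for c in("side","top"):
    cv2.imwrite(f"pics/{c}0.png",capture(c)); k=get_calibration(c); print(c,k["K"],np.round(k["extrinsics"],3))
o=get_obs(); print(o)
E
```

```text
pics
side [[552.66551568   0.         310.71258136]
 [  0.         552.66551568 241.88415685]
 [  0.           0.           1.        ]] [[ 0.973 -0.15   0.178  0.416]
 [-0.232 -0.672  0.703 -0.742]
 [ 0.014 -0.725 -0.688  0.795]
 [ 0.     0.     0.     1.   ]]
top [[434.72712118   0.         309.32297947]
 [  0.         434.72712118 242.13819411]
 [  0.           0.           1.        ]] [[ 0.002 -0.995  0.104  0.487]
 [-1.    -0.001  0.016 -0.037]
 [-0.016 -0.104 -0.994  0.89 ]
 [ 0.     0.     0.     1.   ]]
{'time': 0.1, 'joint_pos': array([ 9.58697232e-01,  1.81449803e-01,  1.60788564e+00,  3.01482020e-05,
        1.35382149e+00, -2.06261851e-01]), 'joint_vel': array([-0.00019153, -0.00307381, -0.0017492 , -0.00064218,  0.00105974,
       -0.00042752]), 'effort': array([-5.77545161e-04, -4.34821022e+01, -3.42696548e+01,  7.02902419e-02,
        3.40537622e-02, -9.27876204e-05]), 'ee_pos': array([0.22670134, 0.52794593, 0.26292055]), 'ee_rot': array([-3.14006756e+00, -3.49175904e-04,  2.73574863e+00]), 'contact_force': array([-0.64808696,  0.89840659,  0.61667668]), 'ft_torque': array([-0.00557121,  0.04143956,  0.02632902]), 'finger_gap': 0.0879179620420967}
```

View pics/top0.png

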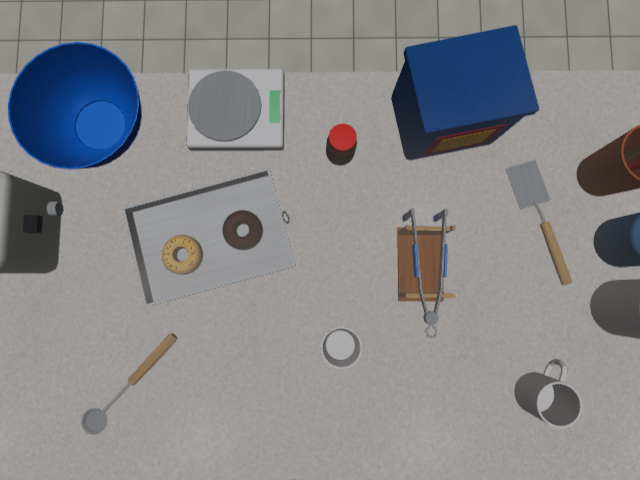

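View pics/side0.png

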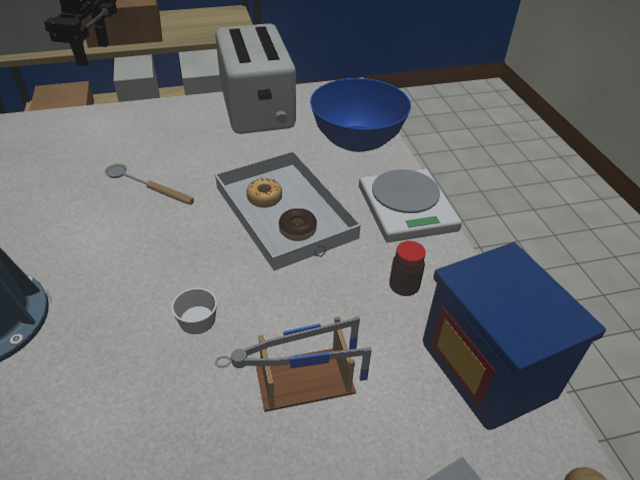

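The top view shows the chocolate cake at about (242,230) and the plain cake at (182,254) in the tin. The tongs lie at about (431,260), jaws up (world +x) and hinge at (431,318). The side view shows the same layout, with the blue grips at (302,328) and (310,360). Next I'll measure them.

```bash
cat > h.py <<'E'
from bench import *
import cv2,numpy as np
CAL={c:get_calibration(c) for c in("side","top")}
def ray(c,uv):
    K,E=np.array(CAL[c]["K"]),np.array(CAL[c]["extrinsics"])
    return E[:3,3],E[:3,:3]@np.linalg.inv(K)@[uv[0],uv[1],1]
def onz(c,uv,z):
    o,d=ray(c,uv); return o+d*(z-o[2])/d[2]
def proj(c,P):
    K,E=np.array(CAL[c]["K"]),np.array(CAL[c]["extrinsics"])
    q=np.linalg.inv(E)@np.r_[P,1]; return (K@q[:3]/q[2])[:2]
def tri(a,b):
    (o,d),(p,e)=ray("side",a),ray("top",b)
    s=np.linalg.lstsq(np.c_[d,-e],p-o,rcond=None)[0]
    A,B=o+s[0]*d,p+s[1]*e; return (A+B)/2,np.linalg.norm(A-B)
def blobs(im,box,n=2,lo=(100,120,60),hi=(125,255,255)):
    x0,y0,x1,y1=box; m=cv2.inRange(cv2.cvtColor(im[y0:y1,x0:x1],cv2.COLOR_BGR2HSV),lo,hi)
    k,l,st,c=cv2.connectedComponentsWithStats(m); i=1+np.argsort(-st[1:,4])[:n]
    return [(c[j]+[x0,y0],st[j,4]) for j in i]
E
python3 - <<'E'
from h import *
im={c:cv2.imread(f"pics/{c}0.png") for c in CAL}
print("top",blobs(im["top"],(395,200,460,330),4)); print("side",blobs(im["side"],(230,310,385,395),4))
capture("top");capture("side")
for c,zs in(("top",.035),("side",.035)):
  for t in("choc_cake","plain_cake"):
    r=regions_of(c,t)[:1]
    for q in r:
        cs,_=cv2.findContours(q["mask"].astype(np.uint8),cv2.RETR_CCOMP,cv2.CHAIN_APPROX_NONE)
        for k in cs:
            if len(k)>8: e=cv2.fitEllipse(k); print(c,t,round(q["confidence"],2),np.round(e[0],1),np.round(e[1],1),onz(c,e[0],zs).round(4))
for t in("tin","tong_rest","ramekin","sprinkle_jar","tongs"):
    for q in regions_of("top",t)[:1]:
        cs,_=cv2.findContours(q["mask"].astype(np.uint8),cv2.RETR_EXTERNAL,cv2.CHAIN_APPROX_NONE)
        k=max(cs,key=cv2.contourArea); R=cv2.minAreaRect(k)
        z={"tin":.04,"tong_rest":.08,"ramekin":.045,"sprinkle_jar":.095,"tongs":.09}[t]
        print(t,round(q["confidence"],2),np.round(R[0]),onz("top",R[0],z).round(3),[onz("top",p,z)[:2].round(3).tolist() for p in cv2.boxPoints(R)])
E
```

```text
top [(array([416.09375, 259.78125]), np.int32(64)), (array([445.42105263, 258.56140351]), np.int32(57))]
side [(array([309.12121212, 359.49242424]), np.int32(264)), (array([301.08695652, 328.73913043]), np.int32(92)), (array([362.875     , 376.20833333]), np.int32(24)), (array([355.2, 341.4]), np.int32(10))]
top plain_cake 0.81 [182.  254.9] [38.8 40.4] [0.5505 0.2288 0.035 ]
top plain_cake 0.81 [182.3 255. ] [12.1 14.3] [0.5503 0.2281 0.035 ]
side choc_cake 0.62 [297.2 223.7] [32.5 37.5] [0.598  0.0939 0.035 ]
side plain_cake 0.93 [263.7 192.1] [28.6 35.3] [0.5484 0.2122 0.035 ]
tin 0.73 [208. 237.] [0.586 0.177 0.04 ] [[0.644, 0.359], [0.728, 0.055], [0.529, -0.0], [0.448, 0.296]]
tong_rest 0.67 [428. 264.] [ 0.531 -0.245  0.08 ] [[0.6, -0.224], [0.6, -0.27], [0.463, -0.266], [0.463, -0.221]]
ramekin 0.85 [341. 348.] [ 0.373 -0.084  0.045] [[0.412, -0.046], [0.412, -0.123], [0.336, -0.122], [0.335, -0.046]]
sprinkle_jar 0.95 [341. 145.] [ 0.753 -0.083  0.095] [[0.792, -0.053], [0.792, -0.114], [0.715, -0.113], [0.715, -0.053]]
tongs 0.73 [424. 274.] [ 0.513 -0.235  0.09 ] [[0.632, -0.196], [0.632, -0.279], [0.397, -0.272], [0.397, -0.192]]
```

Run:
```python
from h import *
T=cv2.imread("pics/top0.png");S=cv2.imread("pics/side0.png")
r=lambda i,x,y,w,h,f:cv2.resize(i[y:y+h,x:x+w],None,fx=f,fy=f,interpolation=cv2.INTER_CUBIC)
a=r(T,390,200,75,145,4)      # 300x580
b=r(S,215,305,160,105,3)     # 480x315
c=r(T,205,195,80,85,3)       #240x255
d=r(S,270,200,80,85,3)
cv=np.zeros((580,790,3),np.uint8); cv[:,:300]=a; cv[:315,305:785]=b; cv[320:575,305:545]=c; cv[320:575,548:788]=d
cv2.imwrite("pics/mos.png",cv)
```

```text
(no output)
```

View pics/mos.png

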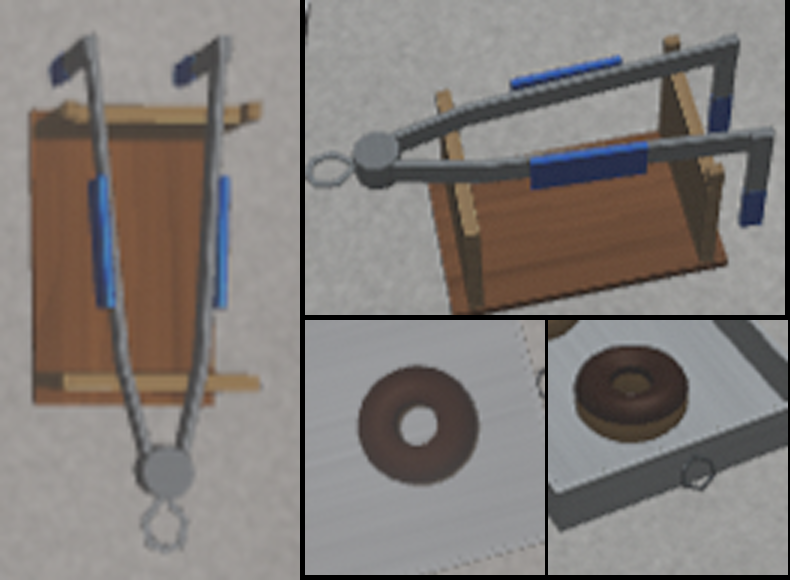

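Run:
```python
from h import *
print("Ljaw",tri((359.3,318.3),(412.8,209.8)),"Rjaw",tri((371,349),(445.3,210)),"hinge",tri((240,354.3),(431.2,317)))
print("Rgrip outer ctr",tri((310,360.7),(447,260.5)))
for z in(.088,.096,.1):
    h,j,g=onz("top",(431.2,317.2),z),onz("top",(429.1,210),z),onz("top",(430.3,260.5),z)
    print(z,h.round(4),j.round(4),g.round(4),"psi",np.arctan2(j[1]-h[1],j[0]-h[0]),np.linalg.norm(j-h))
h=(205+(419-305)/3,195+(426-320)/3)
s=(270+(632-548)/3,200+(393-320)/3)
print("hole",h,onz("top",h,.035),"side outer", onz("side",s,.035))
for zz in(.003,.019,.035):print(onz("top",h,zz))
print("tin end dir",)
P=[(127,209),(269,172),(296,266),(150,302)]
for p in P: print(onz("top",p,.04).round(4))
```

```text
Ljaw (array([ 0.63138984, -0.21580195,  0.09277846]), np.float64(0.00216370719395677)) Rjaw (array([ 0.63150472, -0.27613913,  0.09134154]), np.float64(0.002674220581645152)) hinge (array([ 0.43491057, -0.24371293,  0.09520867]), np.float64(0.0005576094376460972))
Rgrip outer ctr (array([ 0.53645187, -0.27609697,  0.09157484]), np.float64(0.00019525956508093057))
0.088 [ 0.4338 -0.2456  0.088 ] [ 0.6308 -0.2469  0.088 ] [ 0.5367 -0.2466  0.088 ] psi -0.006772942525402312 0.19697510586215042
0.096 [ 0.4343 -0.2435  0.096 ] [ 0.6293 -0.2448  0.096 ] [ 0.5362 -0.2445  0.096 ] psi -0.006772942525402503 0.19500930248845316
0.1 [ 0.4346 -0.2424  0.1   ] [ 0.6286 -0.2437  0.1   ] [ 0.536  -0.2435  0.1   ] psi -0.0067729425254024565 0.19402640080160458
hole (243.0, 230.33333333333334) [0.59949168 0.10854455 0.035     ] side outer [0.59913498 0.09156187 0.035     ]
[0.60370778 0.11399682 0.003     ]
[0.60159973 0.11127068 0.019     ]
[0.59949168 0.10854455 0.035     ]
tin end dir
[0.6416 0.3404 0.04  ]
[0.7166 0.0577 0.04  ]
[0.5286 0.0025 0.04  ]
[0.458  0.2868 0.04  ]
```

```bash
python3 -m pendant '[[0,0,-0.134,0,0,0,0],[0,0,-0.134,0,0,0,0],[0,0,-0.134,0,0,0,0],[0,0,0,0,0,0,0]]'; python3 -m pendant '[[0,0,0,-0.019,-0.048,0,0],[0,0,0,-0.019,-0.048,0,0],[0,0,0,-0.019,-0.048,0,0],[0,0,0,-0.019,-0.048,0,0],[0,0,0,-0.019,-0.048,0,0],[0,0,0,-0.019,-0.048,0,0],[0,0,0,-0.019,-0.048,0,0],[0,0,0,-0.019,-0.048,0,0],[0,0,0,-0.019,-0.048,0,0],[0,0,0,-0.019,-0.048,0,0],[0,0,0,-0.019,-0.048,0,0],[0,0,0,-0.019,-0.048,0,0]]'
```

```text
time: 1.05
ee_pos: [0.227, 0.5284, 0.2639]
ee_rot: [3.141, 0.0, -3.131]
contact_force: [-0.9, -0.1, 0.3]
finger_gap: 0.088
time: 2.25
ee_pos: [0.4433, -0.0326, 0.2656]
ee_rot: [3.139, 0.011, 3.114]
contact_force: [0.7, 0.6, -1.3]
finger_gap: 0.0878
```

```bash
python3 -m pendant '[[0,0,0,-0.019,-0.045,0,0],[0,0,0,-0.019,-0.045,0,0],[0,0,0,-0.019,-0.045,0,0],[0,0,0,-0.019,-0.045,0,0],[0,0,0,-0.01,-0.02,0,0],[0,0,0,0,0,0,0],[0,0,0,0,0,0,0]]'
```

```text
time: 2.95
ee_pos: [0.5226, -0.2475, 0.2664]
ee_rot: [3.14, 0.014, 3.078]
contact_force: [0.1, -0.1, 0.0]
finger_gap: 0.0882
```

```bash
python3 -m pendant '[[0,0.014,-0.059,0,0,0,0],[0,0,0,-0.014,0.002,0.04,0],[0,0,0,0,0,0.04,0],[0,0,0,0,0,0.025,0],[0,0,0,0,0,0,0],[0,0,0,0,0,0,0]]'
python3 - <<'E'
from h import *
cv2.imwrite("pics/s1.png",cv2.resize(capture("side")[230:430,180:420],None,fx=3,fy=3))
cv2.imwrite("pics/t1.png",capture("top"))
print(get_obs()["ee_pos"],get_obs()["ee_rot"])
E
```

```text
time: 3.55
ee_pos: [0.5371, -0.2374, 0.1621]
ee_rot: [3.141, 0.003, 3.137]
contact_force: [0.7, -0.3, -0.3]
finger_gap: 0.0883
[ 0.53738875 -0.23796957  0.16285441] [-3.14084844  0.00422644  3.13664804]
```

View pics/s1.png

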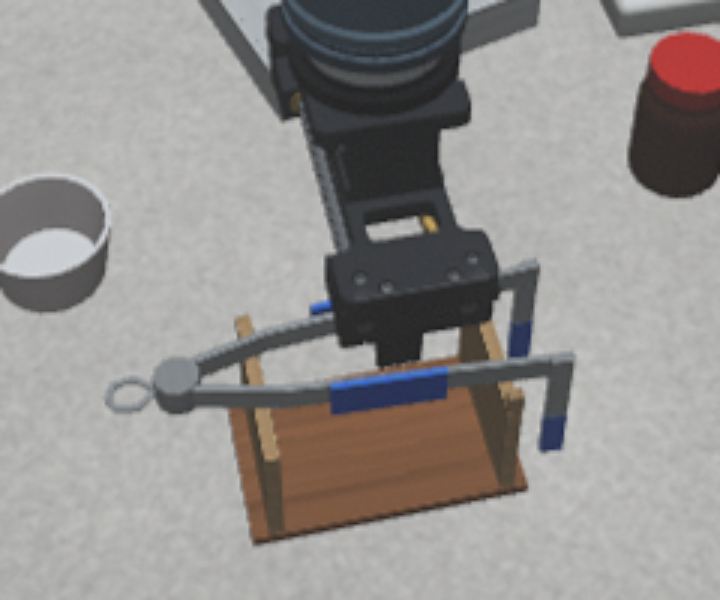

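```bash
python3 -m pendant '[[0,0.003,0,0,-0.0075,0,0],[0,0,0,0,0,0.025,0],[0,0,0,0,0,0.025,0],[0,0,0,0,0,0.018,0],[0,0,0,0,0,0,0],[0,0,0,0,0,0,0]]'
```

```text
time: 4.25
ee_pos: [0.5435, -0.2524, 0.1045]
ee_rot: [-3.129, 0.016, 3.135]
contact_force: [-0.3, 0.3, 0.2]
finger_gap: 0.0884
```

```bash
python3 -m pendant '[[-0.012,0.016,0,0.007,0.007,0.01,0],[0,0,0,0,0,0,0],[0,0,0,0,0,0,0]]'; python3 -c "
from h import *
for i in range(3):
  capture('side'); o=get_obs(); print(o['ee_pos'],o['ee_rot'])
"
```

```text
time: 4.55
ee_pos: [0.5378, -0.2466, 0.0972]
ee_rot: [-3.139, 0.003, 3.135]
contact_force: [-0.0, 0.3, 0.2]
finger_gap: 0.0879
[ 0.53764329 -0.24635731  0.09703834] [-3.13883607e+00  2.76666733e-03  3.13489716e+00]
[ 0.53760611 -0.24635301  0.0969144 ] [-3.13890535e+00  2.66769515e-03  3.13492985e+00]
[ 0.53759031 -0.24634848  0.09682364] [-3.13892740e+00  2.63545384e-03  3.13483530e+00]
```

```bash
python3 -m pendant '[[0,0,0,0.001,0,0.004,0],[0,0,0,0,0,0,0.3],[0,0,0,0,0,0,0.41],[0,0,0,0,0,0,0.41],[0,0,0,0,0,0,0.41],[0,0,0,0,0,0,0.41]]'
```

```text
time: 5.3
ee_pos: [0.5367, -0.2464, 0.0928]
ee_rot: [-3.139, 0.003, 3.135]
contact_force: [0.5, -0.6, 0.8]
finger_gap: 0.0523
```

```bash
python3 -m pendant '[[0,0,0,0,0,-0.015,0.41],[0,0,0,0,0,-0.025,0.41],[0,0,0,0,0,-0.025,0.41],[0,0,0,0,0,-0.025,0.41],[0,0,0,0,0,-0.015,0.41],[0,0,0,0,0,0,0.41],[0,0,0,0,0,0,0.41],[0,0,0,0,0,0,0.41]]'
python3 - <<'E'
from h import *
cv2.imwrite("pics/s2.png",cv2.resize(capture("side")[180:400,180:430],None,fx=3,fy=2.7))
print(get_obs()["ee_pos"],get_obs()["ee_rot"],get_obs()["contact_force"])
E
```

```text
time: 6.1
ee_pos: [0.5357, -0.2455, 0.2055]
ee_rot: [-3.139, 0.003, 3.135]
contact_force: [-0.8, -0.1, -1.2]
finger_gap: 0.0519
[ 0.53547768 -0.24537789  0.20504018] [-3.13945855e+00  1.77934068e-03  3.13514297e+00] [ 1.23837333 -0.25800905 -1.06571623]
```

View pics/s2.png

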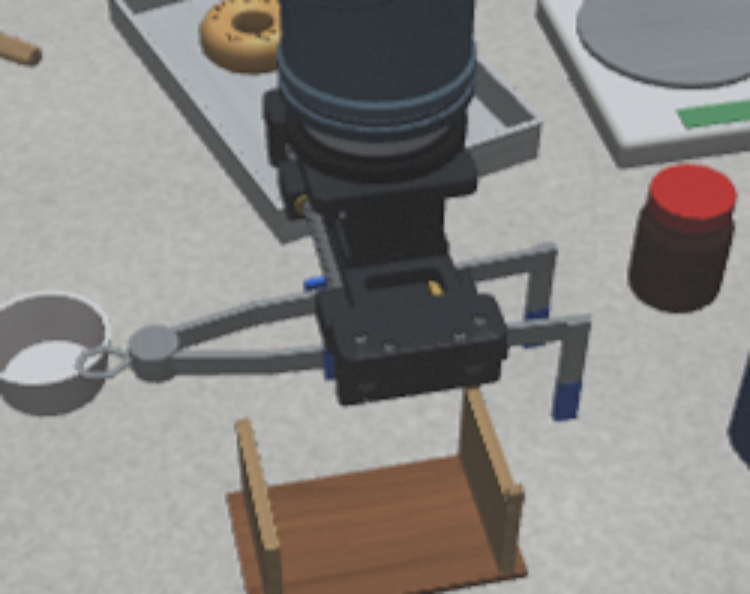

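```bash
python3 -m pendant '[[0,0,0,0.001,0.015,0,0.41],[0,0,0,0.003,0.03,0,0.41],[0,0,0,0.003,0.035,0,0.41],[0,0,0,0.003,0.035,0,0.41],[0,0,0,0.003,0.035,0,0.41],[0,0,0,0.003,0.035,0,0.41],[0,0,0,0.003,0.035,0,0.41],[0,0,0,0.003,0.03,0,0.41],[0,0,0,0.001,0.02,0,0.41],[0,0,0,0,0.01,0,0.41],[0,0,0,0,0,0,0.41],[0,0,0,0,0,0,0.41]]'
```

```text
time: 7.35
ee_pos: [0.5037, 0.0549, 0.1945]
ee_rot: [3.135, -0.018, 3.136]
contact_force: [-0.9, 0.6, -1.2]
finger_gap: 0.0523
```

```bash
python3 -m pendant '[[0.006,-0.018,0,-0.007,0.015,0,0.41],[0,0,0,0,0.014,0.01,0.41],[0,0,0,0,0,0.02,0.41],[0,0,0,0,0,0.015,0.41],[0,0,0,0,0,0,0.41],[0,0,0,0,0,0,0.41],[0,0,0,0,0,0,0.41]]'
python3 - <<'E'
from h import *
T=capture("top");S=capture("side");cv2.imwrite("pics/t3.png",T);cv2.imwrite("pics/s3.png",S)
r=lambda i,x,y,w,h,f:cv2.resize(i[y:y+h,x:x+w],None,fx=f,fy=f,interpolation=cv2.INTER_CUBIC)
a=r(T,200,170,97,140,4);b=r(S,225,120,130,140,3)
cv=np.zeros((560,790,3),np.uint8);cv[:,:388]=a;cv[:420,395:785]=b
cv2.imwrite("pics/mos3.png",cv)
print(get_obs()["ee_pos"],get_obs()["ee_rot"])
E
```

```text
time: 8.05
ee_pos: [0.5109, 0.0809, 0.1457]
ee_rot: [-3.141, -0.003, 3.129]
contact_force: [-0.6, 0.1, -1.5]
finger_gap: 0.052
[0.51127603 0.08093137 0.14615824] [-3.14110798e+00 -1.45867464e-03  3.12906483e+00]
```

View pics/mos3.png

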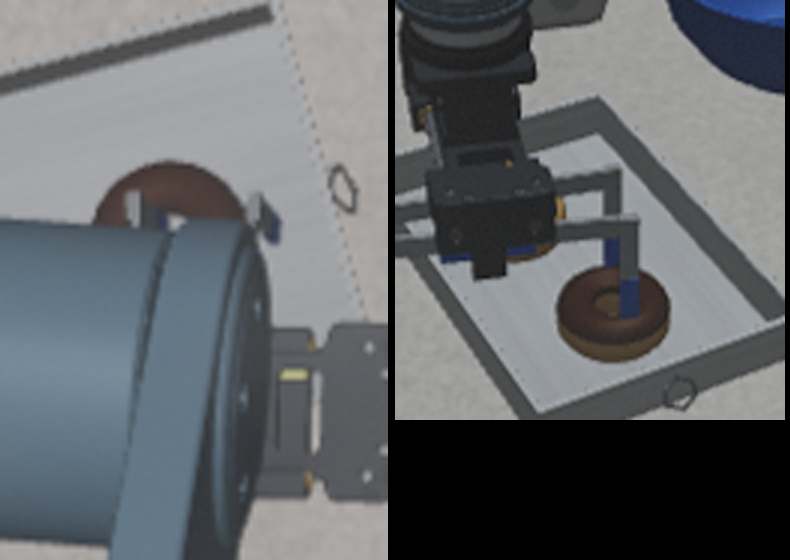

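Run:
```python
from h import *
t=np.array([.5113,.0809,.1461])
for n,dy,s,tp in(("R",-.0265,(303,226),(268.2,230)),("L",.0265,(297,209.3),(240,226))):
    P=t+[.09,dy-.0011,-.0805]
    print(n,P,"pred side",proj("side",P),s,"pred top",proj("top",P),tp,"tri",tri(s,tp))
# blue blobs of jaws
S=cv2.imread("pics/s3.png");T=cv2.imread("pics/t3.png")
print(blobs(S,(285,175,320,235),3),blobs(T,(225,205,280,240),3))
# cake: fit circles in side/top for centre guess
c=np.array([.601,.1105,0])
for z in(.003,.019,.035): print(z,proj("side",c+[0,0,z]),proj("top",c+[0,0,z]))
# choc cake silhouette in side
m=cv2.inRange(cv2.cvtColor(S[200:245,275:320],cv2.COLOR_BGR2HSV),(0,70,20),(30,255,255))
ys,xs=np.nonzero(m);print("side sil",xs.min()+275,xs.max()+275,ys.min()+200,ys.max()+200)
a=np.linspace(0,6.28,73);
pts=np.array([proj("side",c+[.04*np.cos(q),.04*np.sin(q),z]) for q in a for z in(.003+.012,.003+.02)])
print("pred sil",pts.min(0),pts.max(0))
T0=cv2.imread("pics/top0.png");m=cv2.inRange(T0[205:255,217:267],(0,0,0),(90,90,90));ys,xs=np.nonzero(m);print("top sil",np.percentile(xs,[0,100])+217,np.percentile(ys,[0,100])+205)
pts=np.array([proj("top",c+[.04*np.cos(q),.04*np.sin(q),.019]) for q in a]);print("pred",pts.min(0),pts.max(0))
big=cv2.resize(S[170:250,265:335],None,fx=8,fy=7.5,interpolation=cv2.INTER_CUBIC);cv2.imwrite("pics/s3b.png",big)
```

```text
R [0.6013 0.0533 0.0656] pred side [303.22087152 225.18451922] (303, 226) pred top [269.10606971 227.31882259] (268.2, 230) tri (array([0.59894246, 0.05514736, 0.06180563]), np.float64(0.0046327749627399885))
L [0.6013 0.1063 0.0656] pred side [297.45274126 208.34237903] (297, 209.3) pred top [241.51115698 227.31227356] (240, 226) tri (array([0.60297128, 0.11045999, 0.05966518]), np.float64(0.003408246676053755))
[(array([302.875, 219.   ]), np.int32(56)), (array([296.72727273, 203.6969697 ]), np.int32(33))] []
0.003 [296.95676497 229.65121174] [244.66844551 231.63705361]
0.019 [296.93497395 224.03965535] [243.37434043 230.62730621]
0.035 [296.9127676  218.32114315] [242.03257457 229.58037068]
side sil 275 315 202 239
pred sil [277.91337697 210.34059734] [315.91267058 238.36856882]
top sil [223. 262.] [210. 249.]
pred [223.67899406 211.11963043] [263.09800767 250.31969981]
```

View pics/s3b.png

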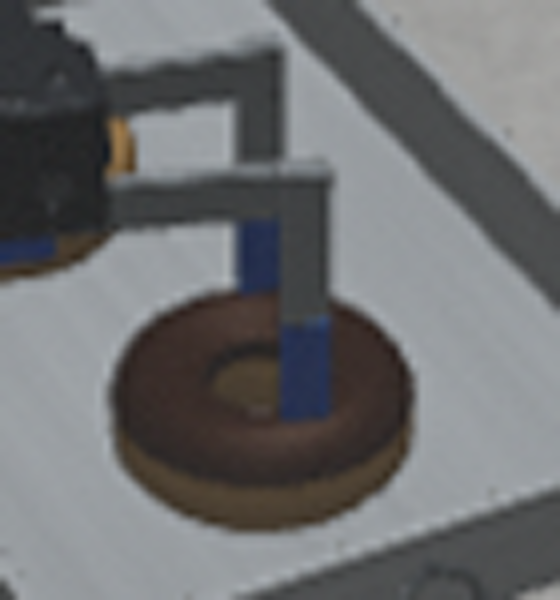

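```bash
python3 -m pendant '[[0,0,0,-0.002,0.004,0,0.41],[0,0,0,0,0,0.01,0.41],[0,0,0,0,0,0.008,0.41],[0,0,0,0,0,0,0.41],[0,0,0,0,0,0,0.41]]'
```

```text
time: 8.65
ee_pos: [0.5144, 0.0852, 0.1279]
ee_rot: [-3.141, 0.001, 3.129]
contact_force: [0.3, -0.9, -0.4]
finger_gap: 0.0516
```

```bash
python3 -m pendant '[[0,0,0,0.001,0,0.008,0.41],[0,0,0,0,0,0.008,0.41],[0,0,0,0,0,0,0.41],[0,0,0,0,0,0,0.41]]'
```

```text
time: 9.05
ee_pos: [0.513, 0.0851, 0.1101]
ee_rot: [-3.141, 0.0, 3.129]
contact_force: [0.6, 0.0, -1.7]
finger_gap: 0.052
```

Run:
```python
from h import *
S=capture("side");T=capture("top")
a=cv2.resize(S[170:250,265:335],None,fx=6,fy=6,interpolation=cv2.INTER_CUBIC)
b=cv2.resize(T[195:275,215:275],None,fx=6,fy=6,interpolation=cv2.INTER_CUBIC)
cv2.imwrite("pics/m4.png",np.hstack([a,b]))
```

```text
(no output)
```

View pics/m4.png

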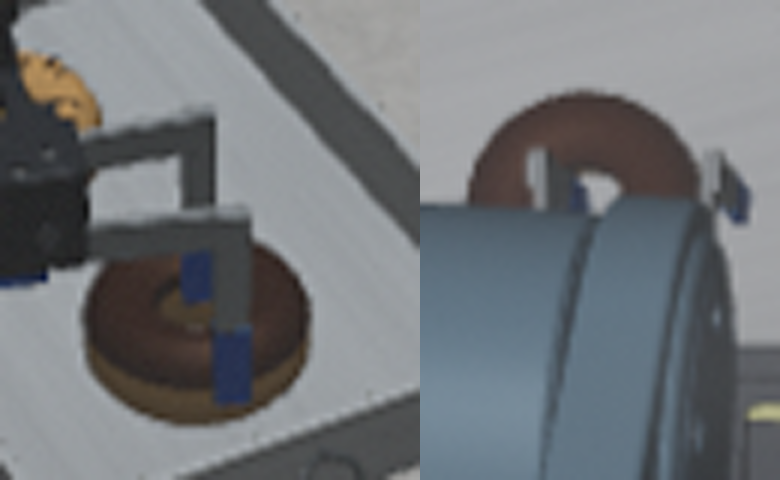

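The left jaw is centred over the hole and starting into it: in the side view its tip is at column 197, matching the cake's centre. The right jaw is outside the cake. I'll go on down.

```bash
python3 -m pendant '[[0,0,0,0,0,0.007,0.41],[0,0,0,0,0,0.007,0.41],[0,0,0,0,0,0.003,0.41],[0,0,0,0,0,0,0.41],[0,0,0,0,0,0,0.41],[0,0,0,0,0,0,0.41]]'
```

```text
time: 9.75
ee_pos: [0.5134, 0.0851, 0.092]
ee_rot: [-3.141, 0.001, 3.129]
contact_force: [0.3, -0.9, -0.2]
finger_gap: 0.0521
```

```bash
python3 -m pendant '[[0,0,0,0,0,0,0.45],[0,0,0,0,0,0,0.48],[0,0,0,0,0,0,0.51],[0,0,0,0,0,0,0.53],[0,0,0,0,0,0,0.55],[0,0,0,0,0,0,0.6],[0,0,0,0,0,0,0.7],[0,0,0,0,0,0,1],[0,0,0,0,0,0,1],[0,0,0,0,0,0,1],[0,0,0,0,0,0,1]]'
```

```text
time: 10.85
ee_pos: [0.5139, 0.0851, 0.0927]
ee_rot: [-3.141, 0.003, 3.129]
contact_force: [-0.9, -0.5, -1.6]
finger_gap: 0.0396
```

The gap of 39.6 mm fits the expected 40 mm for jaws closed on a 26 mm wall. Lifting now.

```bash
python3 -m pendant '[[0,0,0,0,0,-0.004,1],[0,0,0,0,0,-0.008,1],[0,0,0,0,0,-0.012,1],[0,0,0,0,0,-0.015,1],[0,0,0,0,0,-0.015,1],[0,0,0,0,0,-0.015,1],[0,0,0,0,0,-0.015,1],[0,0,0,0,0,-0.015,1],[0,0,0,0,0,-0.015,1],[0,0,0,0,0,-0.012,1],[0,0,0,0,0,-0.006,1],[0,0,0,0,0,0,1],[0,0,0,0,0,0,1],[0,0,0,0,0,0,1],[0,0,0,0,0,0,1]]'
python3 - <<'E'
from h import *
S=capture("side");T=capture("top")
a=cv2.resize(S[100:260,210:360],None,fx=3,fy=3,interpolation=cv2.INTER_CUBIC)
b=cv2.resize(T[165:285,200:287],None,fx=4,fy=4,interpolation=cv2.INTER_CUBIC)
cv2.imwrite("pics/m5.png",np.hstack([a,b]))
E
```

```text
time: 12.35
ee_pos: [0.5128, 0.0854, 0.238]
ee_rot: [-3.141, 0.006, 3.129]
contact_force: [-0.1, -0.6, -2.5]
finger_gap: 0.0393
```

View pics/m5.png

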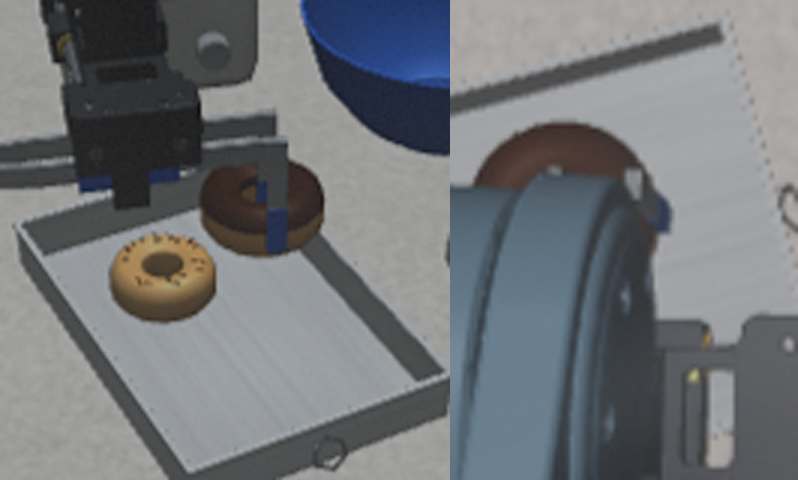

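The chocolate cake hangs level in the tongs at (263,205) in the side crop, one jaw in its hole and clear of the tin. The plain cake, at (162,278), hasn't moved. I'll let it settle, check for slip and hand in.

```bash
python3 -m pendant '[[0,0,0,0,0,0,1],[0,0,0,0,0,0,1],[0,0,0,0,0,0,1],[0,0,0,0,0,0,1],[0,0,0,0,0,0,1],[0,0,0,0,0,0,1]]'
python3 - <<'E'
from h import *
for i in range(2):
    S=capture("side"); m=cv2.inRange(cv2.cvtColor(S[150:190,275:320],cv2.COLOR_BGR2HSV),(0,70,20),(30,255,255)); ys,xs=np.nonzero(m); print(xs.mean()+275,ys.mean()+150)
    capture("top");capture("top");capture("top")
o=get_obs();print(o["finger_gap"],o["contact_force"],o["ee_pos"],abs(o["joint_vel"]).max())
hand_in()
E
```

```text
time: 13.05
ee_pos: [0.5124, 0.0854, 0.237]
ee_rot: [-3.141, 0.004, 3.129]
contact_force: [0.8, -0.2, -1.9]
finger_gap: 0.0396
293.87142857142857 170.90178571428572
293.4925925925926 171.22592592592594
0.03998900449864364 [-0.02474279 -0.11685341 -1.32035147] [0.51243267 0.08537147 0.23700207] 0.0018018112374961765
the job is handed in; nothing more can be done
```

I took the tongs off their rest, lowered the left jaw into the chocolate cake's hole, closed on the wall and lifted the cake about 14 cm. I then handed the job in with the cake still held; the hand-in gives no verdict.

- **Grip:** the finger gap stayed at 39.3–40.0 mm, which fits the 40 mm expected when the jaws hold a 26 mm wall.
- **Height:** the cake's centre is at about 0.16 m, worked out from how far the arm rose rather than measured directly.
- **Level and clear:** the picture after the lift shows the cake level, with one jaw in its hole and clear of the tin.
- **Steadiness:** over the last pictures the cake's outline moved by less than half a pixel, with the arm at rest. I didn't measure the cake's speed any other way.
- **Other objects:** the plain cake stayed in its place in the tin. I didn't measure the jar and ramekin again at the end, but the tongs and arm passed well clear of both.
- **Force and time:** force readings stayed at a few newtons throughout, and the run took about 13.5 s of the 54 s allowed.

No check failed. The two cameras disagreed by 2–3 mm on the cake and jaw positions, which was within the clearance in the hole.

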